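Feed a timing pulley through the splash flap of a parts washer

ROBOT

A 6-joint arm with a two-finger parallel gripper is mounted at the origin on the work surface. World frame = base frame: x ahead of the robot, y to its left, z up, the work surface at z = 0. Lengths are in m, angles in rad, forces in N, time in s.
With the tool pointing down it reaches from about 0.35 to 0.975 m from the base axis. Payload 4.9 kg.
Tool frame: the origin (TCP) lies midway between the tips of the shut fingers; the grasp point (between the pads) lies 19 mm behind it; z points along the fingers, y is the line along which they close (so a half turn about z gives the same grasp; the last joint's range is limited). The gripper opens to 85 mm and grips with 20 to 120 N. Pads are 22 mm wide; open, the fingers measure 114 mm over their backs; the gripper's body (76 mm by 85 mm) begins 54 mm behind the grasp point. The pads swing forward as they close: fully open they stand 13 mm farther back than shut.
Start: joints at [1.018, 0.053, 1.613, -0, 1.476, -0.119], TCP at [0.263, 0.567, 0.204] pointing down, gripper open.
Joint ranges: [-3.01, 3.01], [-1.01, 2.22], [0.06, 2.58], [-1.02, 4.17], [0.09, 2.62], [-3.14, 3.14]. Speed limits (rad/s): [2.57, 2.57, 3.14, 3.14, 3.14, 3.14].

INTERFACE

Orientations are given as a rotation vector (axis times angle).
In Python, from station import telemetry, optics, ctrl gives the robot as it stands.
- The arm moves only by the shell command python3 -m pendant 'ROWS' [FORCE]. ROWS is JSON, one flat list of numbers, 7 for each row, row after row: the turn, a rotation vector about the tool's x, y, z as a fraction of full scale, then the shift along the tool's x, y, z as a fraction of full scale, then the opening, from 0 (shut) to 1 (fully open). In form: [ax, ay, az, tx, ty, tz, fingers, ax, ay, az, tx, ty, tz, fingers, ...]. A call has 1 to 12 rows; each row is the pose to reach, as a shift and turn from the pose commanded when the call began, along the tool's axes at that moment; what a row does not reach only later rows make up. Full scale, the value 1, is 300 mm for a shift and 30 degrees for a turn. A row lasts 1/8 s, in which the tool goes at most 62.5 mm and 10.7 degrees, less where a joint would pass 70% of its speed; a pose out of reach is approached as far as the arm can. A call with a number of a shift or a turn outside -1 to 1 is refused whole. A call with a gripper value outside its range is refused whole. The fingers move at their own pace and stop on an object; FORCE is the grip in N (left out, the last holds). Time passes only in rows, so rows that repeat a pose let the fingers close. It gives the time, the measured TCP pose, the force, the opening and the grip force at its end, in the units of the state.
- telemetry.get_obs(): the state, without advancing time (a new reading comes with each control period).
- optics.get_image(name): name is "scene" or "top" or "wrist"; returns a dict with "image" (400x640x3 uint8, red, green, blue), "depth" (400x640 float32, m along the optical axis (not along the pixel's ray), 0 where there is no reading), "fx", "fy", "cx", "cy" (pixels), "rvec" (rotation vector, rad) and "tvec" (3), from world to camera coordinates, as OpenCV has them. Camera axes: x right, y down, z forward; pixel columns grow to the right and rows downward; lengths in m; the calibration is good to about 2 mm. The wrist camera is an equidistant fisheye: a pixel r from the principal point sees the ray r / f radians off the axis. A picture is of the moment at which its call begins.
- ctrl.finish_job(): hands the job in; it is judged then, once.
The state is a dict: "t": time; "q": joint angles; "dq": joint speeds; "effort": joint torques, N m; "tool_pos": TCP position; "tool_rot": TCP orientation; "contact_force": force on the tool from outside, world axes, zero at the start; "wrist_torque": the same for the moment, N m; "opening": finger opening in m; "grip_force": force on a finger pad.
Only numpy, scipy, OpenCV 4.12 (cv2) and the standard library are available. Lean on these libraries where they do the work, as an engineer would, in place of code of your own. Each camera call takes 0.05 s, during which the arm holds its last target. There are 200 camera calls.

TASK

Put the toothed pulley into the parts washer without picking it up: push it along the loading deck with the fingertips, in through the hanging flap of the doorway, far enough that the flap can drop behind it, then draw the hand back out so that the flap swings shut. Slide it steadily, flat on the deck, never lifting or flicking it, and leave the piston and the jar on the deck where they are.

Things in the scene. Friction and masses are not known exactly. Their poses are not given: they have to be found in the camera images.
- washer: Fixed loading station of a bench-top parts washer, grey, steel deck. Origin on the bench (z = 0) under the middle of the hung flap; +x points through the doorway into the basin, +y along the front panel. Deck and basin floor are one flat plate, top 20 mm above the bench, x -180 to +220, y -200 to +200 mm, with 12 mm high kerbs on its two side edges only. The deck lies to the robot's right, the basin to its left.
- doorway (a point): Middle of the doorway's sill, on the deck surface under the shut flap. The doorway is 190 mm wide between two posts 14 mm wide, and open from the deck up to a lintel 170 to 190 mm above the deck. Posts, lintel and the front panel that closes the rest of the width (90 mm high above the deck) are 8 mm thick (x -4 to +4 mm).
- basin (a point): Middle of the basin floor, level with the deck, 109 mm beyond the flap. The basin is open at the top; inside it runs from the front panel to a back wall 214 mm beyond the flap (60 mm high above the floor), and between side walls 100 mm high at y = -194 and +194 mm.
- flap (a joint): Angle of the flap, a flat aluminium plate 180 mm wide, 3 mm thick, 120 g. 0 = hanging shut (it cannot swing out towards the deck); grows to 1.5 rad as its lower edge swings in and up over the basin. It rests on whatever is under it and falls shut by its own weight. It drops behind the pulley only when the pulley's near edge is at least 40 mm beyond the hung flap.
- flap_hinge (a point): Middle of the flap's free hinge line (along the washer's y), 160 mm above the deck, right above the sill.
- flap_edge (a point): Middle of the flap's lower edge, 138 mm from the hinge (22 mm above the deck when shut); moves with the flap.
- pulley: Toothed timing-belt pulley of bare aluminium, a flat disc 70 mm in diameter and 28 mm thick with fine teeth round the rim and a dark bore in the middle, about 250 g, lying flat on the loading deck in front of the flap, up to 65 mm to one side of the doorway's middle. Origin: centre of its underside; z up.
- piston: Bystander: steel piston standing on one wing of the loading deck, 60 mm in diameter, 58 mm high. Origin: centre of its underside.
- jar: Bystander: small closed jar with a black cap standing on the other wing of the deck, 52 mm in diameter, 75 mm high. Origin: centre of its underside.
Things that resemble listed ones, but are neither listed nor needed, are in the scene too. There is more than one size of the pulley; the one meant has the size given above.

How it is judged:
On the way, in this order (a step that is already met when the one before it is completed fails the run):
1. the pulley is in the doorway and the flap is pushed open over it (x of pulley in the frame of washer between -0.03 and 0.06 m and value of joint flap above 0.12 rad), for 0.1 s.
2. the pulley is wholly inside, at least 38 mm past the flap, while the flap is still held open (x of pulley in the frame of washer above 0.073 m and value of joint flap above 0.12 rad), for 0.1 s.
At the end, for the whole second after the job is handed in: The pulley lies flat and at rest on the basin floor, its centre at least 73 mm beyond the flap; the flap hangs shut within 0.04 rad and is still (x of pulley in the frame of washer between 0.073 and 0.185 m and y of pulley in the frame of washer between -0.165 and 0.165 m and z of pulley in the frame of washer between 0.016 and 0.024 m and angle between pulley's own z axis and vertical below 0.08 rad and linear speed of pulley below 0.02 m/s and value of joint flap below 0.04 rad and velocity of joint flap between -0.1 and 0.1 rad/s); the robot touches nothing.
It fails at once if the pulley is lifted more than 12 mm off the deck or tipped by more than 0.3 rad (z of pulley in the frame of washer above 0.032 m or angle between pulley's own z axis and vertical above 0.3 rad).
It fails at once if the pulley is flicked (faster than 0.5 m/s) (linear speed of pulley above 0.5 m/s).
It fails at once if the piston or the jar is moved by more than 20 mm or tipped (distance of any of piston, jar from where it was at the start of the episode above 0.02 m or angle between any of piston, jar's own z axis and vertical above 0.3 rad).
It also fails if it takes over 48 s, if anything falls off the work surface, if the arm or the gripper's body presses on something with over 40 N, if the wrist force passes 120 N, or if a joint passes its speed limit or range.

## Working session

There is one attempt and no reset: what is moved stays moved. The work goes in short steps, Python scripts to look and compute and a shell command to move; the robot and the scene stay as the last step left them, time stands still between calls to the robot, and variables do not carry over. Pictures are saved under pics/ and viewed, at most 13 in all, crops included, and the job is handed in when it is done.

```bash
mkdir -p pics; ls; cat > h.py <<'E'
import numpy as np,cv2
from station import telemetry,optics,ctrl
def grab(n,f):
    d=optics.get_image(n); cv2.imwrite('pics/'+f+'.png',d['image'][:,:,::-1]); np.savez('pics/'+f+'.npz',**d); return d
def world(d,u,v):
    z=d['depth'][v,u]; R=cv2.Rodrigues(np.array(d['rvec'],float))[0]
    p=np.array([(u-d['cx'])/d['fx']*z,(v-d['cy'])/d['fy']*z,z]); return R.T@(p-np.array(d['tvec']).ravel())
E
python3 - <<'E'
from h import *
o=telemetry.get_obs();print(o['t'],o['tool_pos'],o['tool_rot'])
a=grab('top','top1');b=grab('scene','sc1')
E
```

```text
pics
0.0 [0.26234713 0.56654192 0.20286202] [-6.75948979e-01 -3.06731295e+00  2.99410256e-03]
```

View pics/top1.png

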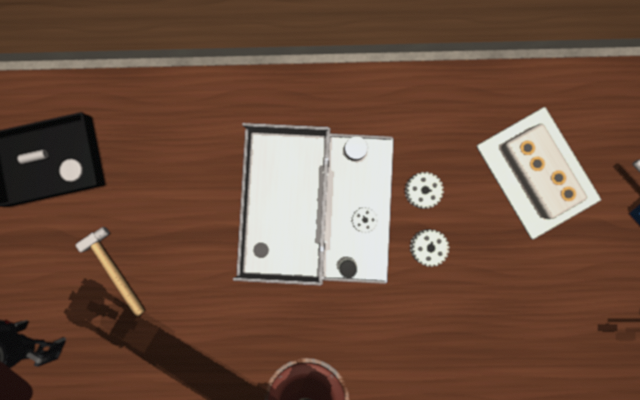

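View pics/sc1.png

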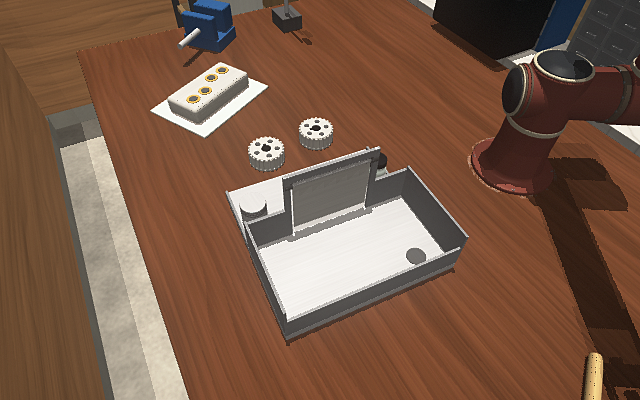

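Candidates for the pulley in the top view are (364,220) on the deck, and (425,190) and (430,248) on the bench. The one at (364,220) fits: it is smaller and lies on the deck in front of the flap. The piston is at (356,148) and the jar at (347,267). Next I measure and confirm with a crop.

```bash
python3 - <<'E'
from h import *
d=dict(np.load('pics/top1.npz'))
im=d['image'][100:300,220:460,::-1]; cv2.imwrite('pics/crop1.png',cv2.resize(im,None,fx=3,fy=3,interpolation=cv2.INTER_CUBIC))
H,W=d['depth'].shape
v,u=np.mgrid[0:H,0:W];z=d['depth'];R=cv2.Rodrigues(d['rvec'].astype(float))[0]
P=np.stack([(u-d['cx'])/d['fx']*z,(v-d['cy'])/d['fy']*z,z],-1)
P=(P-d['tvec'].ravel())@R; np.save('pics/P.npy',P)
def blob(n,u0,v0,r,zl,zh):
    m=((u-u0)**2+(v-v0)**2<r*r)&(P[...,2]>zl)&(P[...,2]<zh)
    q=P[m]; (c,s,a)=cv2.minAreaRect(q[:,:2].astype(np.float32)); print(n,m.sum(),q.mean(0).round(4),'rect',np.round(c,4),np.round(s,4),round(a,1))
blob('pulley',364,220,18,.036,.06)
blob('big1',425,190,25,.012,.06);blob('big2',430,248,25,.012,.06)
blob('piston',356,148,18,.06,.095);blob('jar',347,267,16,.07,.11)
for p in [(315,200),(360,190),(364,220),(347,267)]:print(p,P[p[1],p[0]].round(4))
m=(u>230)&(u<400)&(v>115)&(v<290)
for n,zl,zh in[('plate',.014,.026),('lintel',.196,.23),('panel',.103,.117)]:
    q=P[m&(P[...,2]>zl)&(P[...,2]<zh)]; c,s,a=cv2.minAreaRect(q[:,:2].astype(np.float32));print(n,len(q),np.round(c,4),np.round(s,4),a, cv2.fitLine(q[:,:2].astype(np.float32),cv2.DIST_HUBER,0,.01,.01).ravel().round(4),np.median(q[:,2]))
E
```

```text
pulley 498 [ 0.4982 -0.1696  0.0479] rect [ 0.4978 -0.1697] [0.0676 0.068 ] 67.4
big1 998 [ 0.5757 -0.3339  0.0375] rect [ 0.5764 -0.3351] [0.0961 0.095 ] 13.0
big2 1019 [ 0.4196 -0.3443  0.0375] rect [ 0.4186 -0.3455] [0.0954 0.0947] 87.8
piston 418 [ 0.689  -0.1478  0.0776] rect [ 0.6903 -0.1488] [0.0583 0.0594] 43.2
jar 268 [ 0.3739 -0.119   0.094 ] rect [ 0.3738 -0.1196] [0.0449 0.0438] 44.4
(315, 200) [ 0.5538 -0.0346  0.021 ]
(360, 190) [ 0.5792 -0.1599  0.0188]
(364, 220) [ 0.4964 -0.1665  0.0492]
(347, 267) [ 0.3775 -0.116   0.097 ]
plate 18027 [ 0.5391 -0.0443] [0.3955 0.3953] 85.88135528564453 [ 0.5713 -0.8207  0.5405 -0.0385] 0.020065337169059328
lintel 324 [ 0.537  -0.0615] [0.008  0.2168] 85.9809799194336 [ 0.9976 -0.0697  0.5381 -0.0616] 0.21005824959546998
panel 377 [0.5453 0.045 ] [0.2217 0.401 ] 85.97696685791016 [ 0.9965 -0.0833  0.4996 -0.0429] 0.11029265203985865
```

View pics/crop1.png

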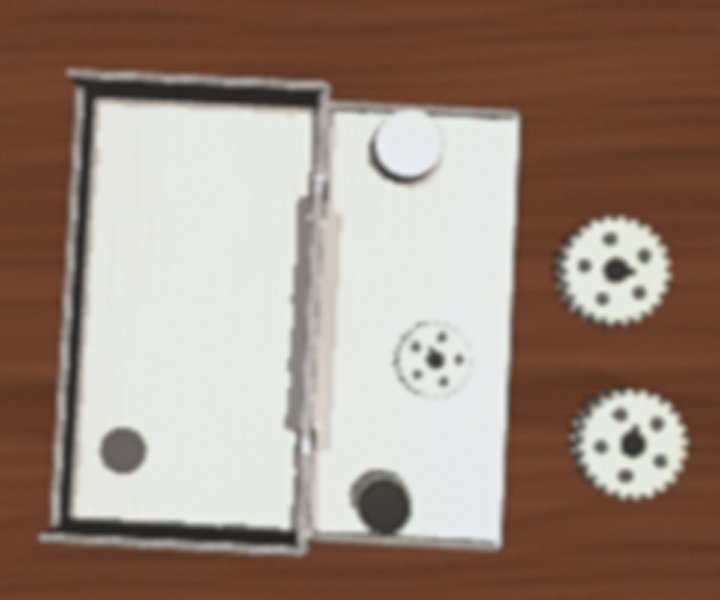

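The crop confirms it: the deck pulley at crop (433,359) measures about 68 mm across, while the two on the bench are 95 mm. The hand has to tilt about 40° to pass under the lintel, so I compute the approach.

```bash
cat >> h.py <<'E'
from scipy.spatial.transform import Rotation as Ro
X=np.array([.0697,.9976,0]);Y=np.array([-.9976,.0697,0]);O=np.array([.537,-.0615,0]);M=np.stack([X,Y,[0,0,1]],1)
def tow(p):return (np.asarray(p)-O)@M
def ori(t,s):
    a=np.sin(t)*X-np.array([0,0,np.cos(t)]); y=s*Y; return Ro.from_matrix(np.stack([np.cross(y,a),y,a],1))
def plan(pw,t,s,pos=None,rot=None):
    o=telemetry.get_obs(); p=o['tool_pos'] if pos is None else pos; R=Ro.from_rotvec(o['tool_rot']) if rot is None else rot
    T=O+M@np.array(pw); d=R.inv().apply(T-p)/.3; w=(R.inv()*ori(t,s)).as_rotvec()
    print('turn',(w/np.radians(30)).round(3),'shift',d.round(3),'T',T.round(3))
E
python3 - <<'E'
from h import *
o=telemetry.get_obs();print(Ro.from_rotvec(o['tool_rot']).as_matrix().round(2),o['q'],tow(o['tool_pos']))
for s in(1,-1):
  print(s);plan([.25,.15,.40],0,s);plan([-.25,.031,.30],np.radians(40),s)
E
```

```text
[[-0.91  0.42 -0.  ]
 [ 0.42  0.91 -0.  ]
 [ 0.   -0.   -1.  ]] [ 1.01798266e+00  5.33070368e-02  1.61416735e+00  2.12833589e-05
  1.47600695e+00 -1.18950036e-01] [0.60742833 0.31774331 0.2029696 ]
1
turn [-2.000e-03 -4.000e-03 -3.695e+00] shift [-0.947 -0.915 -0.655] T [0.405 0.198 0.4  ]
turn [-1.284 -0.887 -3.523] shift [-1.911 -2.331 -0.32 ] T [ 0.489 -0.309  0.3  ]
-1
turn [-3.000e-03  2.000e-03  2.305e+00] shift [-0.947 -0.915 -0.655] T [0.405 0.198 0.4  ]
turn [-0.806  1.167  2.204] shift [-1.911 -2.331 -0.32 ] T [ 0.489 -0.309  0.3  ]
```

```bash
python3 -m pendant '[0,0,0,0,0,-0.3,0.5, 0,0,0.3,-0.2,-0.2,-0.5,0.5, 0,0,1,-0.95,-0.92,-0.66,0.5, 0,0,1,-0.95,-0.92,-0.66,0.5, 0,0,1,-0.95,-0.92,-0.66,0.5, 0,0,1,-0.95,-0.92,-0.66,0.5, 0,0,1,-0.95,-0.92,-0.66,0.5, 0,0,1,-0.95,-0.92,-0.66,0.5, 0,0,1,-0.95,-0.92,-0.66,0.5, 0,0,1,-0.95,-0.92,-0.66,0.5]'
python3 - <<'E'
from h import *
o=telemetry.get_obs();print(o['t'],tow(o['tool_pos']),o['q'])
plan([-.02,.06,.40],0,-1);plan([-.25,.031,.36],0,-1)
E
```

```text
t: 1.35
tool_pos: [0.4051, 0.1971, 0.4015]
tool_rot: [-1.447, -2.787, 0.0]
contact_force: [-1.2, -0.2, -1.0]
opening: 0.0428
grip_force: 0.0
1.35 [0.24877399 0.14964615 0.40151927] [ 2.87032287e-01 -4.04519959e-01  1.69261105e+00  5.15424318e-04
  1.85440487e+00 -3.25968338e-01]
turn [-2.000e-03 -1.000e-03  1.304e+00] shift [-0.884 -0.334  0.005] T [ 0.476 -0.077  0.4  ]
turn [-2.000e-03 -1.000e-03  1.304e+00] shift [-1.539 -0.742  0.138] T [ 0.489 -0.309  0.36 ]
```

```bash
python3 -m pendant '[0,0,1,-0.9,-0.35,0,0.5, 0,0,1,-0.9,-0.35,0,0.5, 0,0,1,-0.9,-0.35,0,0.5, 0,0,1,-0.9,-0.35,0,0.5, 0,0,1,-0.9,-0.35,0,0.5, 0,0,1,-0.9,-0.35,0,0.5, 0,0,1,-0.9,-0.35,0,0.5]' >/dev/null
python3 - <<'E'
from h import *
o=telemetry.get_obs();print(o['t'],tow(o['tool_pos']),o['q'])
plan([-.25,.031,.36],0,-1);plan([-.25,.031,.33],np.radians(20),-1)
E
```

```text
2.225 [-0.02557928  0.06043617  0.40153807] [-3.27477223e-01 -3.27234356e-01  1.63452057e+00  5.40871230e-04
  1.83558940e+00 -4.19349403e-01]
turn [-0.002 -0.002  0.309] shift [-0.754 -0.024  0.138] T [ 0.489 -0.309  0.36 ]
turn [-0.056  0.663  0.305] shift [-0.754 -0.023  0.238] T [ 0.489 -0.309  0.33 ]
```

```bash
python3 -m pendant '[0,0.1,0.3,-0.2,0,0,0.5, 0,0.3,0.3,-0.4,0,0,0.5, -0.05,0.66,0.3,-0.75,-0.02,0.2,0.5, -0.05,0.66,0.3,-0.75,-0.02,0.24,0.5, -0.05,0.66,0.3,-0.75,-0.02,0.24,0.5, -0.05,0.66,0.3,-0.75,-0.02,0.24,0.5, -0.05,0.66,0.3,-0.75,-0.02,0.24,0.5]' >/dev/null
python3 - <<'E'
from h import *
o=telemetry.get_obs();print(o['t'],tow(o['tool_pos']),o['q'])
plan([-.22,.031,.10],np.radians(40),-1)
E
```

```text
3.1 [-0.24846179  0.02956472  0.33271137] [-0.82174593  0.03156865  1.45281904  0.26207148  1.8863034  -0.70370348]
turn [-0.001  0.677  0.009] shift [-0.172 -0.006  0.762] T [ 0.491 -0.279  0.1  ]
```

```bash
python3 -m pendant '[0,0.68,0,0,0,0,0.5, 0,0.68,0,0,0,0.2,0.5, 0,0.68,0,-0.17,0,0.76,0.5, 0,0.68,0,-0.17,0,0.76,0.5, 0,0.68,0,-0.17,0,0.76,0.5, 0,0.68,0,-0.17,0,0.76,0.5, 0,0.68,0,-0.17,0,0.76,0.5, 0,0.68,0,-0.17,0,0.76,0.5]' 
python3 - <<'E'
from h import *
o=telemetry.get_obs();print(o['t'],tow(o['tool_pos']),o['q'])
plan([-.18,.031,.033],np.radians(40),-1)
a=cv2.resize(grab('top','top2')['image'][100:300,220:460],(480,400));b=grab('scene','sc2')['image'][60:360,160:480]
b=cv2.resize(b,(427,400));cv2.imwrite('pics/m2.png',np.hstack([a,b])[:,:800,::-1])
E
```

```text
t: 4.1
tool_pos: [0.4925, -0.2812, 0.102]
tool_rot: [-1.886, -1.764, -0.689]
contact_force: [-0.0, 0.2, 0.3]
opening: 0.0426
grip_force: 0.0
4.1 [-0.22229971  0.02908168  0.10199055] [-0.89479243  0.32290255  1.6095411   0.45937612  1.74070378 -0.87434976]
turn [0.003 0.001 0.007] shift [-0.04  -0.007  0.267] T [ 0.494 -0.239  0.033]
```

View pics/m2.png

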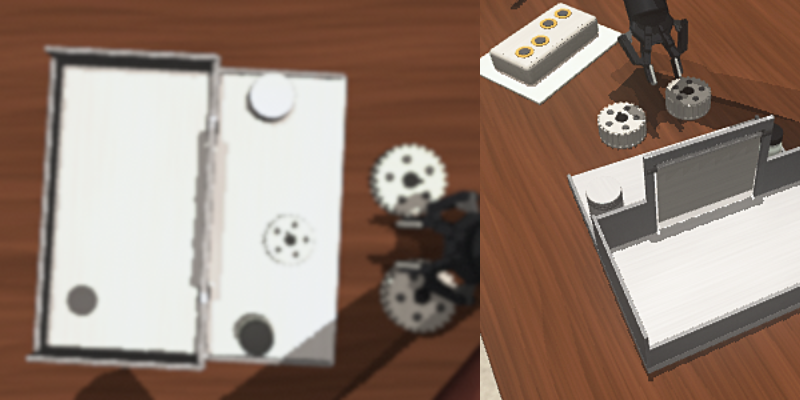

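The fingers sit at about (405,240) in the left crop, between the two bench pulleys and in line with the target pulley at (290,240). I move down to the deck edge.

```bash
python3 -m pendant '[0,0,0,-0.02,0,0.1,0.5, 0,0,0,-0.03,-0.01,0.2,0.5, 0,0,0,-0.04,-0.01,0.265,0.5, 0,0,0,-0.04,-0.01,0.265,0.5]' 
python3 - <<'E'
from h import *
o=telemetry.get_obs();print(o['t'],tow(o['tool_pos']),o['q'])
plan([-.12,.031,.033],np.radians(40),-1);plan([-.03,.031,.033],np.radians(40),-1)
E
```

```text
t: 4.7
tool_pos: [0.4901, -0.2364, 0.0292]
tool_rot: [-1.882, -1.756, -0.688]
contact_force: [0.1, -0.1, 0.3]
opening: 0.0426
grip_force: 0.0
4.7 [-0.17770832  0.03456728  0.02923827] [-0.85361293  0.35940066  1.70668619  0.47388768  1.61237619 -0.89712351]
turn [-0.006 -0.011 -0.001] shift [0.155 0.012 0.115] T [ 0.498 -0.179  0.033]
turn [-0.006 -0.011 -0.001] shift [0.384 0.013 0.309] T [ 0.504 -0.089  0.033]
```

```bash
python3 -m pendant '[0,0,0,0.027,0.003,0.015,0.5, 0,0,0,0.053,0.006,0.036,0.5, 0,0,0,0.079,0.01,0.057,0.5, 0,0,0,0.104,0.013,0.077,0.5, 0,0,0,0.13,0.013,0.096,0.5, 0,0,0,0.155,0.013,0.115,0.5]' 
python3 - <<'E'
from h import *
o=telemetry.get_obs();print(o['t'],tow(o['tool_pos']),o['q'])
plan([-.04,.031,.034],np.radians(40),-1)
a=cv2.resize(grab('top','top3')['image'][100:300,220:460],(480,400));b=grab('scene','sc3')['image'][60:360,160:480]
b=cv2.resize(b,(427,400));cv2.imwrite('pics/m3.png',np.hstack([a,b])[:,:800,::-1])
E
```

```text
t: 5.45
tool_pos: [0.4984, -0.1792, 0.0336]
tool_rot: [-1.883, -1.758, -0.689]
contact_force: [-0.2, -0.4, 0.3]
opening: 0.0426
grip_force: 0.0
5.45 [-0.12011213  0.0302668   0.03361181] [-0.78149011  0.2910053   1.78461261  0.50974356  1.57211679 -0.84639351]
turn [-0.004 -0.008  0.   ] shift [ 0.205 -0.002  0.172] T [ 0.503 -0.099  0.034]
```

View pics/m3.png

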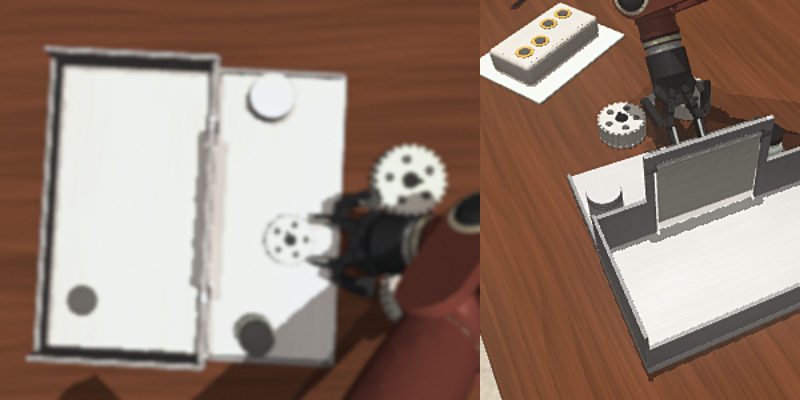

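The fingertips at (320,240) in the left crop have just reached the pulley's near rim, centred on it. I carry on pushing at 80 mm/s.

```bash
python3 -m pendant '[0,0,0,0.025,0,0.021,0.5, 0,0,0,0.051,0,0.043,0.5, 0,0,0,0.077,0,0.064,0.5, 0,0,0,0.102,0,0.086,0.5, 0,0,0,0.128,0,0.107,0.5, 0,0,0,0.153,0,0.129,0.5]' 
python3 - <<'E'
from h import *
o=telemetry.get_obs();print(o['t'],tow(o['tool_pos']),o['q'])
plan([0,.031,.034],np.radians(40),-1)
a=cv2.resize(grab('top','top4')['image'][100:300,220:460],(480,400));b=grab('scene','sc4')['image'][60:360,160:480]
b=cv2.resize(b,(427,400));cv2.imwrite('pics/m4.png',np.hstack([a,b])[:,:800,::-1])
E
```

```text
t: 6.3
tool_pos: [0.5026, -0.1194, 0.0337]
tool_rot: [-1.884, -1.758, -0.689]
contact_force: [-0.8, -0.2, 1.4]
opening: 0.0426
grip_force: 0.0
6.3 [-0.06013875  0.0302547   0.0337409 ] [-0.70251506  0.22742496  1.86222476  0.54737042  1.52508349 -0.79400991]
turn [-0.003 -0.008  0.   ] shift [ 0.154 -0.002  0.129] T [ 0.506 -0.059  0.034]
```

View pics/m4.png

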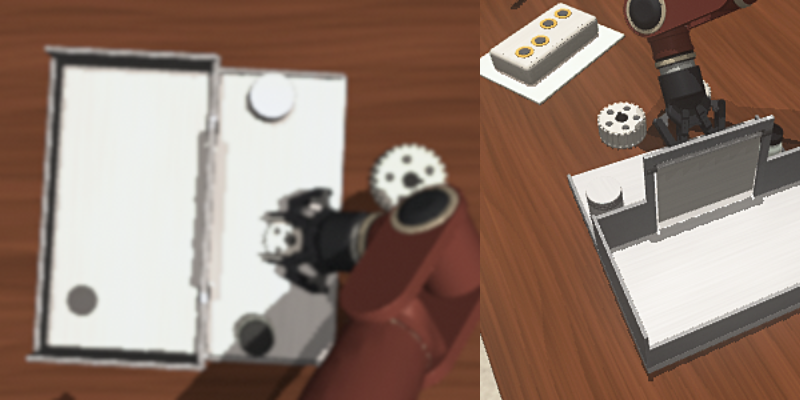

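```bash
python3 - <<'E'
from h import *
d=dict(np.load('pics/top4.npz'))
a=cv2.resize(d['image'][190:250,330:400],None,fx=6,fy=6,interpolation=cv2.INTER_CUBIC)
w=grab('wrist','w4')['image']
cv2.imwrite('pics/m4b.png',np.hstack([a,cv2.resize(w,(380,360),interpolation=cv2.INTER_AREA) if 0 else cv2.resize(w[:,120:520],(360,360))])[:,:,::-1])
for r in (212,216,220,224,228):print([round(float(world(d,u,r)[2]),3) for u in range(346,376,3)])
E
```

```text
[0.017, 0.025, 0.022, 0.05, 0.049, 0.048, 0.048, 0.108, 0.123, 0.131]
[0.02, 0.016, 0.022, 0.048, 0.051, 0.049, 0.052, 0.046, 0.048, 0.125]
[0.021, 0.022, 0.031, 0.049, 0.048, 0.048, 0.049, 0.051, 0.05, 0.125]
[0.02, 0.015, 0.016, 0.046, 0.049, 0.047, 0.046, 0.046, 0.049, 0.132]
[0.015, 0.021, 0.064, 0.082, 0.084, 0.089, 0.104, 0.116, 0.124, 0.138]
```

View pics/m4b.png

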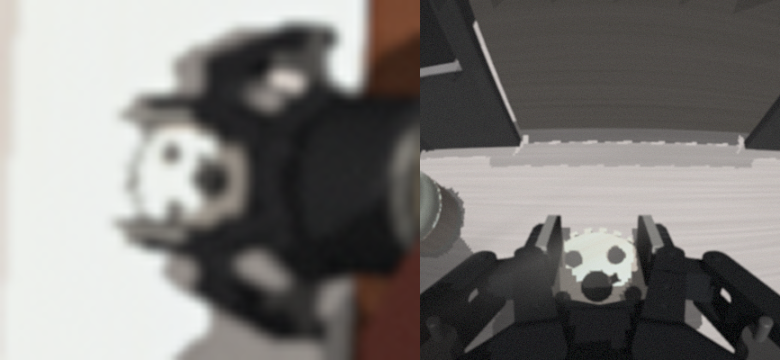

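```bash
python3 - <<'E'
from h import *
d=dict(np.load('pics/top4.npz'));d1=dict(np.load('pics/top1.npz'))
print(-cv2.Rodrigues(d['rvec'].astype(float))[0].T@d['tvec'].ravel())
for r in range(203,236):print(r,[tuple((tow(world(d,u,r))*1000).round().astype(int)) for u in (349,351,353,355)])
for n,dd in (('now',d),('before',d1)):
  q=[]
  for r in range(211,227):
    for u in range(345,382):
      p=tow(world(dd,u,r))
      if .040<p[2]<.056:q.append(p)
  q=np.array(q);print(n,q.min(0),q.max(0))
E
```

```text
[ 0.5134545  -0.07044188  1.19267903]
203 [(np.int64(-66), np.int64(-11), np.int64(23)), (np.int64(-72), np.int64(-12), np.int64(18)), (np.int64(-78), np.int64(-12), np.int64(18)), (np.int64(-83), np.int64(-12), np.int64(20))]
204 [(np.int64(-67), np.int64(-9), np.int64(15)), (np.int64(-72), np.int64(-9), np.int64(23)), (np.int64(-77), np.int64(-9), np.int64(23)), (np.int64(-83), np.int64(-9), np.int64(23))]
205 [(np.int64(-66), np.int64(-6), np.int64(26)), (np.int64(-72), np.int64(-6), np.int64(19)), (np.int64(-78), np.int64(-6), np.int64(19)), (np.int64(-83), np.int64(-7), np.int64(21))]
206 [(np.int64(-67), np.int64(-3), np.int64(24)), (np.int64(-72), np.int64(-3), np.int64(19)), (np.int64(-78), np.int64(-4), np.int64(26)), (np.int64(-80), np.int64(-3), np.int64(68))]
207 [(np.int64(-67), np.int64(0), np.int64(17)), (np.int64(-72), np.int64(-1), np.int64(22)), (np.int64(-78), np.int64(-1), np.int64(20)), (np.int64(-81), np.int64(0), np.int64(63))]
208 [(np.int64(-67), np.int64(2), np.int64(19)), (np.int64(-72), np.int64(2), np.int64(24)), (np.int64(-75), np.int64(3), np.int64(67))
[... 4495 characters left out ...]
0), np.int64(71), np.int64(22)), (np.int64(-76), np.int64(71), np.int64(21)), (np.int64(-81), np.int64(71), np.int64(20)), (np.int64(-87), np.int64(71), np.int64(17))]
234 [(np.int64(-70), np.int64(74), np.int64(21)), (np.int64(-76), np.int64(74), np.int64(22)), (np.int64(-82), np.int64(74), np.int64(19)), (np.int64(-87), np.int64(73), np.int64(24))]
235 [(np.int64(-71), np.int64(77), np.int64(18)), (np.int64(-76), np.int64(76), np.int64(21)), (np.int64(-82), np.int64(76), np.int64(18)), (np.int64(-87), np.int64(76), np.int64(22))]
now [-0.12416949  0.00881944  0.04023015] [-0.07774186  0.05055558  0.05314655]
before [-0.14555872  0.0074581   0.04203564] [-0.07784488  0.05048435  0.05366414]
```

The depth data show the half-open fingertips sit about 30 mm behind the nominal TCP. They slid over the top of the pulley, which hasn't moved (front edge still at −78 mm). I back off, then go down gently while watching the force.

```bash
python3 -m pendant '[0,0,0,-0.04,0,-0.033,0.5, 0,0,0,-0.1,0,-0.084,0.5, 0,0,0,-0.16,0,-0.134,0.5, 0,0,0,-0.23,0,-0.193,0.5, 0,0,0,-0.23,0,-0.193,0.5]' 
python3 -m pendant '[0,0,0,-0.006,0,0.008,0.5, 0,0,0,-0.013,0,0.015,0.5, 0,0,0,-0.019,0,0.023,0.5, 0,0,0,-0.019,0,0.023,0.5]'
python3 - <<'E'
from h import *
o=telemetry.get_obs();print(o['t'],tow(o['tool_pos']))
d=grab('top','top5')
P=np.array([[tow(world(d,u,r)) for u in range(350,392)] for r in range(200,240)])
for k in(8,9,10,27,28,29):print(k+200,[(int(p[0]*1000),int(p[2]*1000)) for p in P[k][26:40:1]])
q=P.reshape(-1,3);q=q[(q[:,2]>.042)&(q[:,2]<.055)&(q[:,0]>-.15)];print(q.min(0),q.max(0))
E
```

```text
t: 7.08
tool_pos: [0.4967, -0.2134, 0.0335]
tool_rot: [-1.888, -1.756, -0.69]
contact_force: [-0.4, 0.2, -0.3]
opening: 0.0428
grip_force: 0.0
t: 7.58
tool_pos: [0.4962, -0.2091, 0.024]
tool_rot: [-1.883, -1.757, -0.688]
contact_force: [0.6, -0.1, -0.8]
opening: 0.043
grip_force: 0.0
7.575 [-0.15010999  0.03046261  0.02398906]
208 [(-141, 18), (-144, 20), (-147, 19), (-149, 19), (-152, 20), (-155, 20), (-158, 19), (-160, 20), (-163, 20), (-165, 22), (-168, 22), (-171, 20), (-168, 60), (-171, 59)]
209 [(-10, 1192), (-144, 22), (-147, 17), (-150, 18), (-152, 19), (-155, 19), (-158, 20), (-160, 20), (-164, 17), (-166, 18), (-169, 19), (-172, 16), (-169, 55), (-171, 59)]
210 [(-141, 20), (-144, 20), (-147, 21), (-150, 18), (-152, 20), (-156, 16), (-158, 20), (-160, 22), (-164, 18), (-166, 22), (-164, 55), (-166, 61), (-168, 63), (-170, 68)]
227 [(-144, 16), (-146, 17), (-149, 19), (-152, 18), (-154, 20), (-157, 19), (-160, 19), (-163, 19), (-165, 21), (-168, 18), (-170, 24), (-173, 21), (-177, 16), (-179, 18)]
228 [(-143, 22), (-146, 20), (-149, 22), (-152, 19), (-155, 18), (-157, 21), (-160, 17), (-162, 24), (-166, 17), (-163, 57), (-166, 60), (-168, 62), (-171, 61), (-174, 58)]
229 [(-144, 18), (-146, 22), (-149, 19), (-152, 18), (-154, 23), (-158, 18), (-160, 18), (-163, 18), (-166, 17), (-164, 52), (-166, 54), (-168, 64), (-170, 64), (-172, 71)]
[-0.14547646 -0.00218296  0.0420151 ] [-0.07783155  0.06558541  0.05486045]
```

```bash
python3 -m pendant '[0,0,0,-0.009,0,0.01,0.5, 0,0,0,-0.017,0,0.02,0.5, 0,0,0,-0.026,0,0.031,0.5, 0,0,0,-0.026,0,0.031,0.5]'
python3 -m pendant '[0,0,0,-0.005,0,0.006,0.5, 0,0,0,-0.008,0,0.01,0.5, 0,0,0,-0.008,0,0.01,0.5]'
```

```text
t: 8.12
tool_pos: [0.4961, -0.2095, 0.0117]
tool_rot: [-1.883, -1.757, -0.688]
contact_force: [0.3, 0.4, -0.1]
opening: 0.043
grip_force: 0.0
t: 8.5
tool_pos: [0.4963, -0.2096, 0.0083]
tool_rot: [-1.884, -1.758, -0.689]
contact_force: [-0.8, -0.2, -0.1]
opening: 0.0428
grip_force: 0.0
```

```bash
python3 -m pendant '[0,0,0,0.025,0,0.0215,0.5, 0,0,0,0.051,0,0.043,0.5, 0,0,0,0.07,0,0.059,0.5, 0,0,0,0.09,0,0.075,0.5, 0,0,0,0.11,0,0.092,0.5, 0,0,0,0.13,0,0.109,0.5, 0,0,0,0.153,0,0.129,0.5]' 
python3 - <<'E'
from h import *
o=telemetry.get_obs();print(o['t'],tow(o['tool_pos']))
d=grab('top','top6');cv2.imwrite('pics/m6.png',cv2.resize(d['image'][180:260,310:410],None,fx=5,fy=5,interpolation=cv2.INTER_CUBIC)[:,:,::-1])
P=np.array([[tow(world(d,u,r)) for u in range(325,392)] for r in range(200,240)])
q=P.reshape(-1,3);q=q[(q[:,2]>.042)&(q[:,2]<.055)&(q[:,0]>-.15)];print(q.min(0),q.max(0))
plan([.0,.031,.009],np.radians(40),-1)
E
```

```text
t: 9.38
tool_pos: [0.5006, -0.1493, 0.0085]
tool_rot: [-1.884, -1.758, -0.689]
contact_force: [0.3, -1.3, -0.2]
opening: 0.0427
grip_force: 0.5
9.375 [-0.09015479  0.03020213  0.00853493]
[-0.13226775 -0.00510027  0.04202537] [-0.04238999  0.06432549  0.05491991]
turn [-0.005 -0.01   0.001] shift [ 0.227 -0.001  0.19 ] T [ 0.506 -0.059  0.009]
```

View pics/m6.png

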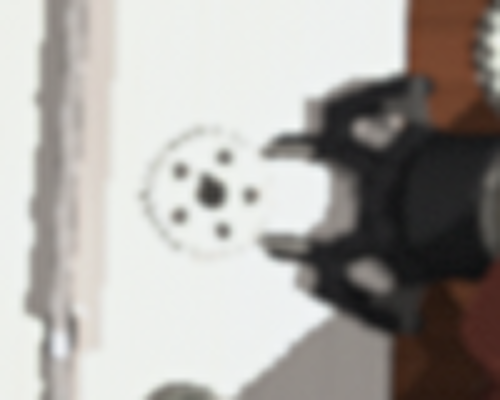

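The pulley now slides properly, centre at about (210,192) in the crop, with both fingertips on its rim. The open knuckles are about 130 mm wide, so while pushing I steer towards the doorway's middle.

```bash
python3 -m pendant '[0,0,0,0.02,0.008,0.017,0.5, 0,0,0,0.045,0.022,0.038,0.5, 0,0,0,0.07,0.037,0.059,0.5, 0,0,0,0.095,0.052,0.08,0.5, 0,0,0,0.12,0.067,0.101,0.5, 0,0,0,0.145,0.082,0.122,0.5, 0,0,0,0.165,0.09,0.139,0.5]' 
python3 - <<'E'
from h import *
o=telemetry.get_obs();print(o['t'],tow(o['tool_pos']))
a=cv2.resize(grab('top','top7')['image'][180:260,290:390],(400,320),interpolation=cv2.INTER_CUBIC);b=cv2.resize(grab('scene','sc7')['image'][120:280,240:440],(400,320),interpolation=cv2.INTER_CUBIC)
cv2.imwrite('pics/m7.png',np.hstack([a,b])[:,:,::-1])
plan([.077,.003,.009],np.radians(40),-1)
E
```

```text
t: 10.3
tool_pos: [0.5322, -0.0864, 0.0086]
tool_rot: [-1.883, -1.758, -0.689]
contact_force: [-0.7, -0.7, -0.0]
opening: 0.0427
grip_force: 0.6
10.3 [-0.02517813  0.00304998  0.00858098]
turn [-0.004 -0.009  0.001] shift [0.26  0.002 0.219] T [0.539 0.016 0.009]
```

View pics/m7.png

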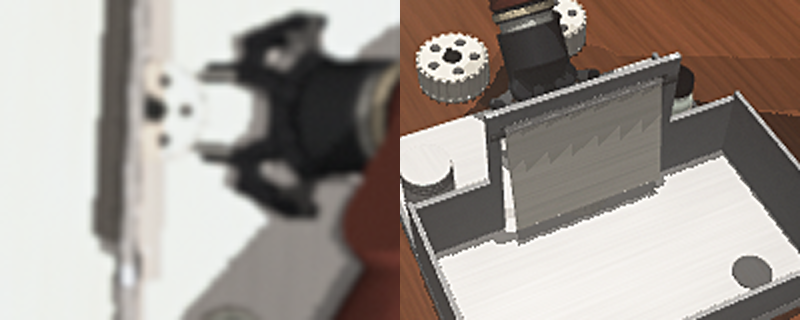

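The pulley, at (155,108) in the left crop, is still cradled and enters under the flap, which has begun to swing open. I keep going.

```bash
python3 -m pendant '[0,0,0,0.025,0,0.0215,0.5, 0,0,0,0.051,0,0.043,0.5, 0,0,0,0.077,0,0.065,0.5, 0,0,0,0.102,0,0.086,0.5, 0,0,0,0.128,0,0.108,0.5]' 
python3 - <<'E'
from h import *
o=telemetry.get_obs();print(o['t'],tow(o['tool_pos']))
plan([.077,.003,.009],np.radians(40),-1)
E
```

```text
t: 11.02
tool_pos: [0.5353, -0.0362, 0.0087]
tool_rot: [-1.884, -1.758, -0.689]
contact_force: [0.3, -0.2, -0.3]
opening: 0.0424
grip_force: 0.6
11.025 [0.02513712 0.00345104 0.00867683]
turn [-0.003 -0.008  0.   ] shift [0.133 0.002 0.111] T [0.539 0.016 0.009]
```

```bash
python3 -m pendant '[0,0,0,0.025,0,0.0215,0.5, 0,0,0,0.051,0,0.043,0.5, 0,0,0,0.077,0,0.065,0.5]' 
python3 -m pendant '[0,0,0,0.025,0,0.0215,0.5, 0,0,0,0.051,0,0.043,0.5, 0,0,0,0.063,0,0.053,0.5, 0,0,0,0.063,0,0.053,0.5, 0,0,0,0.063,0,0.053,0.5]' 
python3 - <<'E'
from h import *
o=telemetry.get_obs();print(o['t'],tow(o['tool_pos']))
a=cv2.resize(grab('top','top8')['image'][180:260,290:390],(400,320),interpolation=cv2.INTER_CUBIC);b=cv2.resize(grab('scene','sc8')['image'][120:280,240:440],(400,320),interpolation=cv2.INTER_CUBIC)
cv2.imwrite('pics/m8.png',np.hstack([a,b])[:,:,::-1])
d=dict(np.load('pics/sc8.npz'))
P=np.array([[tow(world(d,u,r)) for u in range(270,420)] for r in range(170,270)]).reshape(-1,3)
q=P[(P[:,2]>.043)&(P[:,2]<.053)&(P[:,0]>.03)&(P[:,0]<.16)&(abs(P[:,1])<.07)];print(len(q),q.min(0),q.max(0))
E
```

```text
t: 11.4
tool_pos: [0.5374, -0.006, 0.0087]
tool_rot: [-1.884, -1.758, -0.689]
contact_force: [-0.0, -1.0, 0.1]
opening: 0.0425
grip_force: 0.6
t: 12.02
tool_pos: [0.539, 0.0179, 0.0087]
tool_rot: [-1.883, -1.757, -0.689]
contact_force: [-0.5, -0.8, -0.3]
opening: 0.0429
grip_force: 0.2
12.025 [0.07934996 0.00352475 0.00874877]
722 [ 0.05331299 -0.03127976  0.0430404 ] [0.12966916 0.03745053 0.05275815]
```

View pics/m8.png

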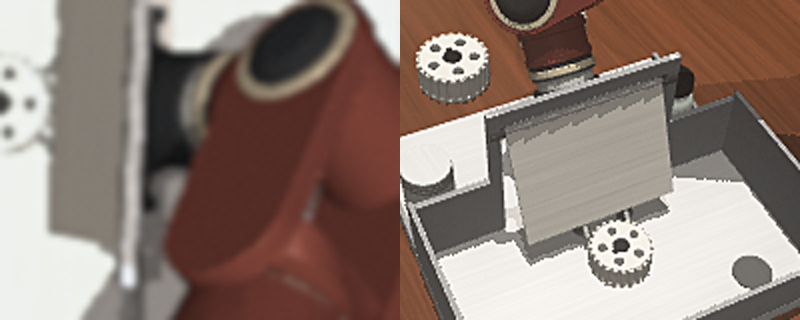

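The pulley, at (620,250) in the right crop, is wholly inside with its centre at about 94 mm, and the flap is resting on the hand. I draw the hand back out.

```bash
python3 -m pendant '[0,0,0,-0.025,0,-0.0215,0.5, 0,0,0,-0.06,0,-0.051,0.5, 0,0,0,-0.11,0,-0.093,0.5, 0,0,0,-0.16,0,-0.135,0.5, 0,0,0,-0.21,0,-0.177,0.5, 0,0,0,-0.26,0,-0.219,0.5, 0,0,0,-0.31,0,-0.261,0.5, 0,0,0,-0.36,0,-0.303,0.5, 0,0,0,-0.41,0,-0.345,0.5, 0,0,0,-0.41,0,-0.345,0.5, 0,0,0,-0.41,0,-0.345,0.5, 0,0,0,-0.41,0,-0.345,0.5]' 
python3 -m pendant '[0,0,0,0,0,0,0.5, 0,0,0,0,0,0,0.5, 0,0,0,0,0,0,0.5, 0,0,0,0,0,0,0.5, 0,0,0,0,0,0,0.5, 0,0,0,0,0,0,0.5, 0,0,0,0,0,0,0.5, 0,0,0,0,0,0,0.5]' >/dev/null
python3 - <<'E'
from h import *
o=telemetry.get_obs();print(o['t'],tow(o['tool_pos']))
a=cv2.resize(grab('top','top9')['image'][180:260,290:390],(400,320),interpolation=cv2.INTER_CUBIC);b=cv2.resize(grab('scene','sc9')['image'][120:280,240:440],(400,320),interpolation=cv2.INTER_CUBIC)
cv2.imwrite('pics/m9.png',np.hstack([a,b])[:,:,::-1])
d=dict(np.load('pics/sc9.npz'))
P=np.array([[tow(world(d,u,r)) for u in range(270,420)] for r in range(150,270)]).reshape(-1,3)
q=P[(P[:,2]>.043)&(P[:,2]<.053)&(P[:,0]>.03)&(P[:,0]<.16)&(abs(P[:,1])<.07)];print(len(q),q.min(0),q.max(0))
q=P[(P[:,2]>.06)&(P[:,2]<.16)&(abs(P[:,1])<.06)&(abs(P[:,0])<.1)]
print('flap slope',np.polyfit(q[:,2],q[:,0],1),len(q))
E
```

```text
t: 13.62
tool_pos: [0.5279, -0.1417, 0.0082]
tool_rot: [-1.882, -1.758, -0.688]
contact_force: [-0.4, 0.0, -0.1]
opening: 0.0425
grip_force: 0.0
14.625 [-0.08141548  0.00327276  0.00832955]
670 [ 0.05935802 -0.03155829  0.0430124 ] [0.12912293 0.03798983 0.05207939]
flap slope [0.0028159  0.00069259] 1446
```

View pics/m9.png

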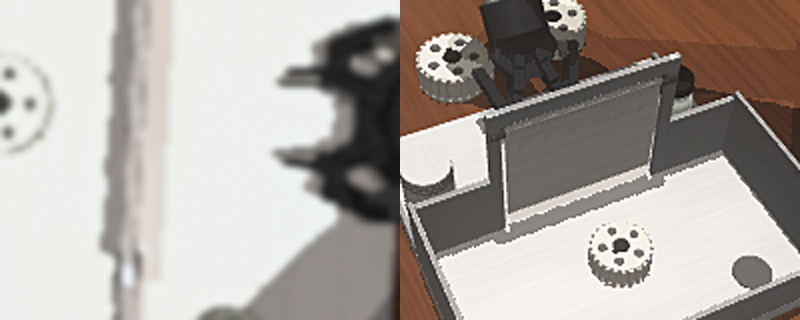

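The flap hangs shut (slope about 0.003) and the pulley lies flat at x ≈ 94 mm. I lift the hand a little so it is clear of everything, then hand in.

```bash
python3 -m pendant '[0,0,0,0.02,0,-0.03,0.5, 0,0,0,0.04,0,-0.08,0.5, 0,0,0,0.04,0,-0.08,0.5, 0,0,0,0.04,0,-0.08,0.5, 0,0,0,0.04,0,-0.08,0.5, 0,0,0,0.04,0,-0.08,0.5]' && python3 -c "
from station import ctrl
print(ctrl.finish_job())"
```

```text
t: 15.48
tool_pos: [0.5274, -0.1485, 0.034]
tool_rot: [-1.883, -1.757, -0.688]
contact_force: [-0.6, -0.1, -1.4]
opening: 0.0425
grip_force: 0.0
the job is handed in; nothing more can be done
None
```

I pushed the 70 mm pulley through the doorway into the basin, where it lies flat about 94 mm beyond the flap; the flap hangs shut behind it, the hand is clear, and I handed the job in at about 15.5 s (no verdict came back).

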